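Find the dip basket that nests in the open washing pot

TASK

One of the three washing pots in the caddy stands open. Find out by trying which of the three orange dip baskets nests in it, and lower that one in - never drop it - until it rests on the ledge inside with its rim level with the pot's rim. Leave the other two baskets standing upright on the mat, and do not disturb the pliers, the red lid or the flux bottle.

Things in the scene. Friction and masses are not known exactly. Their poses are not given: they have to be found in the camera images.
- basket_small: The small of three alike orange dip baskets: open slotted cup, sharp-edged flat foot 54 mm across, wall above it 1 mm slimmer in radius, 3 mm thick, 60 mm high. A flat stalk, its handle, rises through the middle to 122 mm above the underside: 26 mm along the basket's x, 10 mm thick along y. 60 to 130 g. Starts upright on the mat (3 mm thick). Origin: centre of the underside, z up.
- basket_middle: The middle of three alike orange dip baskets: open slotted cup, sharp-edged flat foot 60 mm across, wall above it 1 mm slimmer in radius, 3 mm thick, 60 mm high. A flat stalk, its handle, rises through the middle to 122 mm above the underside: 26 mm along the basket's x, 10 mm thick along y. 60 to 130 g. Starts upright on the mat (3 mm thick). Origin: centre of the underside, z up.
- basket_large: The large of three alike orange dip baskets: open slotted cup, sharp-edged flat foot 66 mm across, wall above it 1 mm slimmer in radius, 3 mm thick, 60 mm high. A flat stalk, its handle, rises through the middle to 122 mm above the underside: 26 mm along the basket's x, 10 mm thick along y. 60 to 130 g. Starts upright on the mat (3 mm thick). Origin: centre of the underside, z up.
- open_pot_mouth (a point): Centre of the open pot's mouth at rim height, 103 mm above the bench, z up. Of three fixed white stoneware pots in a row (72 to 78 mm across outside) it is the one without a lid. The bores differ and the pots change places from start to start, so which basket suits is not known beforehand: a larger one stands on the rim and will not enter, a smaller one drops past the ledge, 22 mm too deep.
- open_pot_ledge (a point): Centre of the level ledge inside the open pot, 60 mm below its mouth; the bore is straight down to it, the sump under it is 22 mm deep. The pot's own basket has 1.5 mm to spare all round in the bore and rests on the ledge with 1.5 mm overlap all round, its rim then level with the pot's rim. The next smaller basket slips through the ledge with 1.5 mm to spare.
- caddy: Plywood caddy, fixed, 112 by 306 mm, that holds the pots 94 mm apart along its y: the open one at y -94 mm, two with red screw lids (83 mm across, tops 6 mm above the open pot's rim) at y 0 and +94 mm. Its ends are 72 mm high, its side rails 65 mm. Origin: centre of the underside.
- pliers: pliers with orange handles lying flat on the mat, 165 mm long along their x, 52 mm wide, 12 mm high; origin near the joint, on the underside. Bystander.
- spare_lid: red screw lid lying flat on the mat, 83 mm across, 18 mm high; origin: centre of the underside. Bystander.
- flux_bottle: small amber jar with a white cap standing on the mat, 52 mm across, 85 mm high; origin: centre of the underside. Bystander.
Not all that is in view belongs to the job. Leave any blue or yellow look-alike of the basket_small alone.

How it is judged (in metres and radians):
At the end, for the whole second after the job is handed in: the matching basket rests on the ledge of the open pot (underside 60 mm below the mouth within 3.5 mm, within 4 mm of the pot's axis, upright within 3.5 degrees), and the other two stand on the mat or bench, upright within 4.5 degrees; all at rest (((z of basket_small in the frame of open_pot_mouth between -0.0635 and -0.0565 m and horizontal distance between basket_small and open_pot_mouth below 0.004 m and angle between basket_small's own z axis and vertical below 0.06 rad and linear speed of each of basket_small, basket_middle, basket_large below 0.02 m/s and height (world z) of basket_middle between -0.008 and 0.012 m and angle between each of basket_middle, basket_large's own z axis and vertical below 0.08 rad and height (world z) of basket_large between -0.008 and 0.012 m) or (z of basket_middle in the frame of open_pot_mouth between -0.0635 and -0.0565 m and horizontal distance between basket_middle and open_pot_mouth below 0.004 m and angle between basket_middle's own z axis and vertical below 0.06 rad and linear speed of each of basket_middle, basket_small, basket_large below 0.02 m/s and height (world z) of basket_small between -0.008 and 0.012 m and angle between each of basket_small, basket_large's own z axis and vertical below 0.08 rad and height (world z) of basket_large between -0.008 and 0.012 m) or (z of basket_large in the frame of open_pot_mouth between -0.0635 and -0.0565 m and horizontal distance between basket_large and open_pot_mouth below 0.004 m and angle between basket_large's own z axis and vertical below 0.06 rad and linear speed of each of basket_large, basket_small, basket_middle below 0.02 m/s and height (world z) of basket_small between -0.008 and 0.012 m and angle between each of basket_small, basket_middle's own z axis and vertical below 0.08 rad and height (world z) of basket_middle between -0.008 and 0.012 m))); the robot touches nothing.
It fails at once if a basket dropped into the pot (moving faster than 0.6 m/s inside it) ((horizontal distance between basket_small and open_pot_mouth below 0.015 m and z of basket_small in the frame of open_pot_mouth below 0 m and linear speed of basket_small above 0.6 m/s) or (horizontal distance between basket_middle and open_pot_mouth below 0.015 m and z of basket_middle in the frame of open_pot_mouth below 0 m and linear speed of basket_middle above 0.6 m/s) or (horizontal distance between basket_large and open_pot_mouth below 0.015 m and z of basket_large in the frame of open_pot_mouth below 0 m and linear speed of basket_large above 0.6 m/s)).
It fails at once if the pliers shifted by more than 25 mm (distance of pliers from where it was at the start of the episode above 0.025 m).
It fails at once if the red lid shifted by more than 25 mm (distance of spare_lid from where it was at the start of the episode above 0.025 m).
It fails at once if the amber flux bottle shifted by more than 25 mm (distance of flux_bottle from where it was at the start of the episode above 0.025 m).
It also fails if it takes over 72 s, if anything falls off the work surface, if the arm or the gripper's body presses on something with over 40 N, if the wrist force passes 120 N, or if a joint passes its speed limit or range.

ROBOT

A 6-joint arm with a two-finger parallel gripper is mounted at the origin on the work surface. World frame = base frame: x ahead of the robot, y to its left, z up, the work surface at z = 0. Lengths are in mm, angles in rad, forces in N, time in s.
With the tool pointing down it reaches from about 350 to 975 mm from the base axis. Payload 7.1 kg.
Tool frame: the origin (TCP) lies midway between the tips of the shut fingers; the grasp point (between the pads) lies 19 mm behind it (ctrl.grasp_offset is the distance from the TCP to the grasp point, in mm); z points along the fingers, y is the line along which they close (so a half turn about z gives the same grasp; the last joint's range is limited). The gripper opens to 88 mm and grips with 3 to 60 N. Pads are 20 mm wide; open, the fingers measure 115 mm over their backs; the gripper's body (75 mm by 178 mm) begins 61 mm behind the grasp point.
Start: joints at [-1.202, 0.423, 1.63, -0, 1.089, -0.019], TCP at [236.361, -578.566, 222.675] pointing down, gripper open.
Joint ranges: [-3, 3], [-0.9, 2.11], [0.09, 2.58], [-1.31, 4.45], [0.11, 2.69], [-2.54, 2.54]. Speed limits (rad/s): [2.39, 2.39, 3.01, 3.14, 3.14, 3.14].

INTERFACE

Orientations are given as a rotation vector (axis times angle).
In Python, from workcell import sensors, viewer, ctrl gives the robot as it stands. The module is installed in compiled form; this text tells all that it offers.
- The arm moves only by the shell command python3 -m handwheel 'ROWS'. ROWS is JSON, a list of rows, each a list of 7 numbers: the shift along the tool's x, y, z in mm, then the turn, a rotation vector about the tool's x, y, z in rad, then the closure, from 0 (fully open) to 1 (shut). In form: [[x, y, z, rx, ry, rz, jaw], ...]. A call has 1 to 10 rows; each row shifts and turns the commanded pose from where the row before left it, along the tool's axes as they then stand; what a row does not reach is not made up. A row lasts 1/8 s, in which the tool goes at most 62.5 mm and 10.7 degrees, less where a joint would pass 70% of its speed; a pose out of reach is approached as far as the arm can. A call is refused whole if a number of a shift passes 62.5 or a number of a turn 0.188, either way. A call with a gripper value outside its range is refused whole. The fingers move at their own pace and stop on an object; the grip force is fixed at half the most. Time passes only in rows, so rows that do not move let the fingers close. It gives the time, the measured TCP pose, the force, the opening and the grip force at its end, in the units of the state.
- sensors.get_obs(): the state, without advancing time (a new reading comes with each control period).
- viewer.get_image(name): name is "side" or "top" or "wrist"; returns a dict with "frame" (420x560x3 uint8, blue, green, red), "fov_y" (degrees; the focal length in pixels is half the picture's height over the tangent of half this angle, whatever the lens; pixels are square), "cx", "cy" (the principal point, pixels), "R" (3x3) and "t" (3): a world point X has camera coordinates R X + t. Camera axes: x right, y down, z forward; pixel columns grow to the right and rows downward; lengths in mm; the calibration is good to about 2 mm. A picture is of the moment at which its call begins. There is no depth.
- ctrl.close_job(): hands the job in; it is judged then, once.
The state is a dict: "t": time; "qpos": joint angles; "qvel": joint speeds; "joint_torque": joint torques, N m; "ee_pos": TCP position; "orientation": TCP orientation; "ft_force": force on the tool from outside, world axes, zero at the start; "moment": the same for the moment, N m; "width": finger opening in mm; "grasp_force": force on a finger pad.
Only numpy, scipy, OpenCV 4.12 (cv2) and the standard library are available. Lean on these libraries where they do the work, as an engineer would, in place of code of your own. Each camera call takes 0.05 s, during which the arm holds its last target. There are 200 camera calls.

## Working session

There is one attempt and no reset: what is moved stays moved. The work goes in short steps, Python scripts to look and compute and a shell command to move; the robot and the scene stay as the last step left them, time stands still between calls to the robot, and variables do not carry over. Pictures are saved under pics/ and viewed, at most 10 in all, crops included, and the job is handed in when it is done.

```bash
mkdir -p pics
cat > h.py <<'E'
import numpy as np, cv2
from workcell import sensors, viewer, ctrl
from scipy.spatial.transform import Rotation as Ro
def img(n):
    d=viewer.get_image(n); return d
def f(d): return d["frame"].shape[0]/2/np.tan(np.radians(d["fov_y"])/2)
def ray(d,u,v,z):
    R=np.array(d["R"]);t=np.array(d["t"]).ravel();c=-R.T@t
    r=R.T@np.array([(u-d["cx"])/f(d),(v-d["cy"])/f(d),1]); s=(z-c[2])/r[2]; return c+s*r
def proj(d,X):
    p=np.array(d["R"])@np.array(X,float)+np.array(d["t"]).ravel(); return p[:2]/p[2]*f(d)+[d["cx"],d["cy"]]
def orange(fr,lo=(5,120,90),hi=(18,255,255)):
    return cv2.inRange(cv2.cvtColor(fr,cv2.COLOR_BGR2HSV),lo,hi)
E
python3 - <<'E'
from h import *
a=img("top");b=img("side")
for n,d in (("top",a),("side",b)):
    R=np.array(d["R"]);print(n,d["fov_y"],(-R.T@np.array(d["t"]).ravel()).round(),R.round(2).tolist())
    cv2.imwrite(f"pics/{n}0.png",d["frame"])
s=sensors.get_obs();print(s["t"],s["ee_pos"],s["orientation"],s["width"])
E
```

```text
top 44.12505593325512 [ 473.  -80. 1168.] [[-0.0, -1.0, -0.02], [-0.99, 0.01, -0.13], [0.13, 0.02, -0.99]]
side 55.97663085379829 [524. 696. 618.] [[-0.99, -0.14, -0.01], [-0.07, 0.56, -0.82], [0.12, -0.81, -0.57]]
0.1 [ 236.20832216 -578.1212754   222.00034683] [-3.08140818e+00 -6.05093453e-01  3.62437674e-04] 87.73498865616705
```

View pics/top0.png

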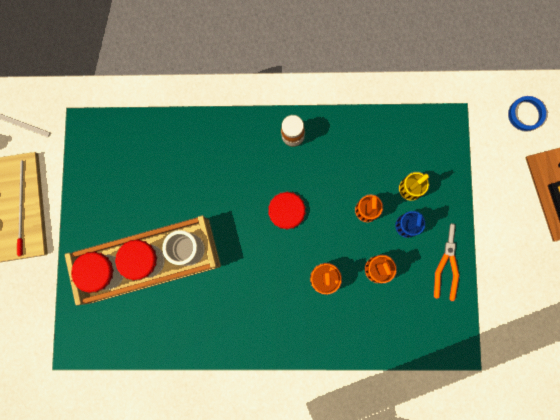

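View pics/side0.png

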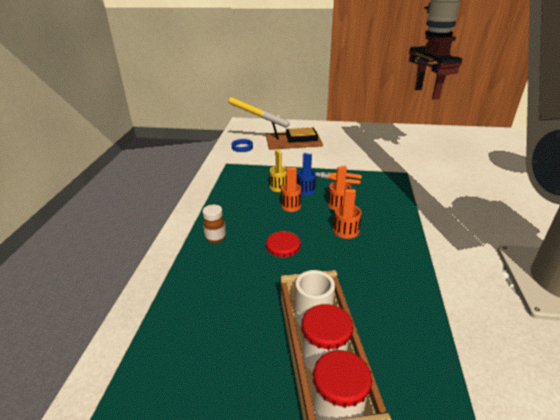

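Top view: the open pot is at (180,247). The orange baskets are at (369,208), (380,268) and (325,278). The blue (411,224) and yellow (415,186) cups are look-alikes, and the orange-handled thing at (447,270) is the pliers. Only the three orange cups fit the description, so I'll confirm them in an enlarged crop.

Run:
```python
from h import *
d=img("top");fr=d["frame"]
c=cv2.resize(fr[170:310,290:440],None,fx=5,fy=5,interpolation=cv2.INTER_CUBIC)[:600]
p=cv2.resize(fr[215:280,145:220],None,fx=4,fy=4,interpolation=cv2.INTER_CUBIC)
c[:260,-300:]=p[:,:300][:260]*1
cv2.imwrite("pics/crop1.png",c[:600])
m=orange(fr);cn,_=cv2.findContours(m,cv2.RETR_EXTERNAL,cv2.CHAIN_APPROX_NONE)
for k in cn:
    if cv2.contourArea(k)>100: print(cv2.boundingRect(k),cv2.contourArea(k))
for u,v in((369,208),(380,268),(325,278)): print(ray(d,u,v,63).round())
print(ray(d,180,247,103).round(),ray(d,120,258,109).round(), ray(d,135,260,109).round(),ray(d,91,272,109).round())
```

```text
(82, 264, 130, 40) 684.5
(310, 263, 32, 32) 731.5
(365, 255, 32, 28) 667.5
(434, 253, 25, 48) 471.5
(70, 218, 129, 74) 678.5
(355, 195, 28, 27) 536.0
(526, 148, 34, 93) 1536.0
[ 616. -228.   63.]
[ 489. -248.   63.]
[ 468. -132.   63.]
[533. 168. 103.] [511. 290. 109.] [507. 259. 109.] [483. 349. 109.]
```

View pics/crop1.png

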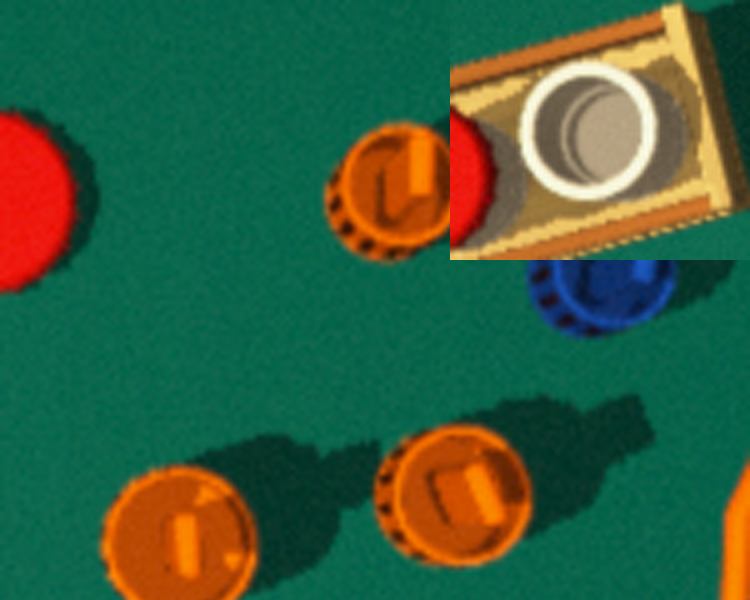

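Run:
```python
from h import *
d=img("top");fr=d["frame"];print("f",f(d))
for n,u,v in(("A",374.4,203.2),("B",386.4,268.8),("C",327.4,279.2)): print(n,"stalk top",ray(d,u,v,125).round(1))
# pot ring
g=cv2.resize(fr[222:272,155:207],None,fx=8,fy=8,interpolation=cv2.INTER_CUBIC)
gm=g.min(axis=2)
for th in (140,165,190):
    m=(gm>th).astype(np.uint8)*255
    cn,h=cv2.findContours(m,cv2.RETR_CCOMP,cv2.CHAIN_APPROX_NONE)
    for k in cn:
        if cv2.contourArea(k)>20000:
            (x,y),ax,_=cv2.fitEllipse(k); P=ray(d,155+(x+.5)/8-.5,222+(y+.5)/8-.5,103)
            dist=(np.array(d["R"])@P+np.array(d["t"]).ravel())[2]
            print(th,P.round(1),"diam mm",(np.array(ax)/8*dist/f(d)).round(1))
print("B,C,A side projections",[proj(img("side"),X).round() for X in ([0,0,0],)])
# basket visible contours: width perpendicular
m=orange(fr)
for n,u,v in(("A",369,208),("B",380,268),("C",325,278)):
    g=cv2.resize(fr[v-25:v+25,u-25:u+25],None,fx=6,fy=6,interpolation=cv2.INTER_CUBIC)
    k=max(cv2.findContours(orange(g),cv2.RETR_EXTERNAL,cv2.CHAIN_APPROX_NONE)[0],key=cv2.contourArea)
    (c,w,a)=cv2.minAreaRect(k); hull=cv2.convexHull(k)[:,0].astype(float)
    ws=[np.ptp(hull@[np.cos(q),np.sin(q)]) for q in np.linspace(0,np.pi,90)]
    print(n,"min width mm",min(ws)/6*1118/f(d))
```

```text
f 518.1395102866704
A stalk top [ 618.1 -230.7  125. ]
B stalk top [ 486.1 -251.1  125. ]
C stalk top [ 466.1 -133.6  125. ]
140 [532.7 170.  103. ] diam mm [69.7 72.1]
140 [532.7 170.7 103. ] diam mm [54.7 56.7]
165 [532.6 170.1 103. ] diam mm [68.6 70.9]
165 [532.6 170.5 103. ] diam mm [56.2 58.1]
190 [532.5 170.1 103. ] diam mm [67.4 69.6]
190 [532.5 170.5 103. ] diam mm [57.7 59.5]
B,C,A side projections [array([565., 284.])]
A min width mm 54.11654754702986
B min width mm 61.555257448150485
C min width mm 67.10128364280008
```

The bore is about 57 mm, which suits the small basket (A, about 54 mm across). I'll try A first and go above it.

```bash
python3 -m handwheel '[[30,-11,0,0,0,0,0.2],[56,-20,0,0,0,0,0.45],[56,-20,0,0,0,0,0.45],[56,-20,0,0,0,0,0.45],[56,-20,0,0,0,0,0.45],[56,-20,0,0,0,0,0.45],[56,-20,0,0,0,0,0.45],[56,-21,0,0,0,0,0.45],[40,-16,0,0,0,0,0.45],[23,-9,0,0,0,0,0.45]]'
python3 -m handwheel '[[0,0,0,0,0,0.13,0.45],[0,0,0,0,0,0.13,0.45],[0,0,0,0,0,0.128,0.45],[0,0,0,0,0,0,0.45]]'
python3 - <<'E'
from h import *
s=sensors.get_obs();print(s["t"],s["ee_pos"],Ro.from_rotvec(s["orientation"]).as_matrix().round(3).tolist(),s["width"])
d=img("wrist");cv2.imwrite("pics/w1.png",d["frame"])
print(-np.array(d["R"]).T@np.array(d["t"]).ravel(),np.array(d["R"]).round(2).tolist(),d["fov_y"],proj(d,[618,-231,125]))
E
```

```text
t: 1.5
ee_pos: [619.6, -229.6, 222.5]
orientation: [-3.082, -0.608, 0.0]
ft_force: [1.0, 0.4, -0.4]
width: 48.3
grasp_force: 0.0
t: 2.0
ee_pos: [618.0, -231.9, 222.6]
orientation: [3.142, 0.0, -0.001]
ft_force: [0.6, -0.5, -0.5]
width: 48.7
grasp_force: 0.0
2.0 [ 617.96468232 -231.91666524  222.55050289] [[1.0, 0.0, -0.0], [0.0, -1.0, -0.0], [-0.0, 0.0, -1.0]] 48.68569101879444
[ 700.91268275 -232.13471649  384.47007036] [[0.0, -1.0, -0.0], [-0.95, -0.0, 0.3], [-0.3, 0.0, -0.95]] 65.26485259596123 [277.45059019 202.12876193]
```

View pics/w1.png

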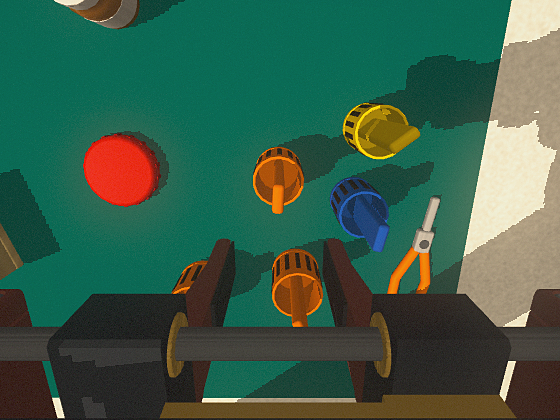

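The wrist view shows basket A at (278,180) with its stalk top near (278,202). That agrees with the projected estimate of (277.5,202). I'll refine the stalk's centre and yaw.

Run:
```python
from h import *
d=img("wrist");fr=d["frame"]
c=fr[140:225,235:320]
cv2.imwrite("pics/wc.png",cv2.resize(c,None,fx=7,fy=7,interpolation=cv2.INTER_CUBIC))
```

```text
(no output)
```

View pics/wc.png

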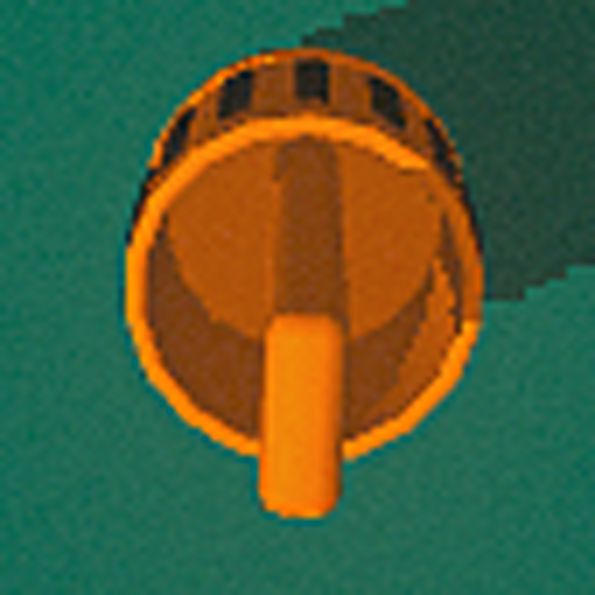

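Run:
```python
from h import *
d=img("wrist")
a=ray(d,277.8,184.9,125);b=ray(d,277.4,213.4,125)
print(a,b,(a+b)/2,np.degrees(np.arctan2(*(a-b)[[1,0]])))
```

```text
[ 632.91482022 -231.11650171  125.        ] [ 608.19759094 -230.81488495  125.        ] [ 620.55620558 -230.96569333  125.        ] -0.6991280949873349
```

```bash
python3 -m handwheel '[[2.5,-0.9,20,0,0,0,0.45],[0,0,40,0,0,0,0.45],[0,0,40,0,0,0,0.45],[0,0,24,0,0,0,0.45],[0,0,9.5,0,0,0,0.45],[0,0,0,0,0,0,0.45]]'; python3 -m handwheel '[[0,0,0,0,0,0,1],[0,0,0,0,0,0,1],[0,0,0,0,0,0,1],[0,0,0,0,0,0,1],[0,0,-2,0,0,0,1],[0,0,-6,0,0,0,1],[0,0,0,0,0,0,1]]'
```

```text
t: 2.9
ee_pos: [620.5, -230.2, 88.3]
orientation: [-3.141, -0.0, 0.002]
ft_force: [0.9, 0.1, 0.0]
width: 48.2
grasp_force: 0.0
t: 3.78
ee_pos: [621.3, -230.6, 97.8]
orientation: [3.141, -0.0, 0.002]
ft_force: [-0.0, -0.1, -1.5]
width: 9.7
grasp_force: 30.0
```

```bash
python3 -m handwheel '[[0,0,-30,0,0,0,1],[0,0,-60,0,0,0,1],[-12,-27,-34,0,0,0,1],[-22,-50,0,0,0,0,1],[-25,-55,0,0,0,0,1],[-25,-55,0,0,0,0,1],[-25,-55,0,0,0,0,1],[-25,-55,0,0,0,0,1],[-20,-50,0,0,0,0,1],[-16,-35,0,0,0,0,1]]'
python3 -m handwheel '[[-8,-18,0,0,0,0,1],[0,0,0,0,0,0,1],[0,0,0,0,0,0,1],[0,0,0,0,0,0,1]]'
python3 - <<'E'
from h import *
s=sensors.get_obs();print(s["t"],s["ee_pos"],s["width"])
d=img("wrist");cv2.imwrite("pics/w2.png",d["frame"])
E
```

```text
t: 5.03
ee_pos: [450.0, 153.5, 221.5]
orientation: [-3.141, -0.002, -0.001]
ft_force: [-0.0, -0.3, -0.8]
width: 10.0
grasp_force: 30.0
t: 5.52
ee_pos: [443.4, 168.9, 221.2]
orientation: [3.141, -0.002, 0.0]
ft_force: [0.5, 0.0, -0.3]
width: 10.0
grasp_force: 30.0
5.525 [443.37583768 168.87045246 221.19096813] 9.974109659818431
```

View pics/w2.png

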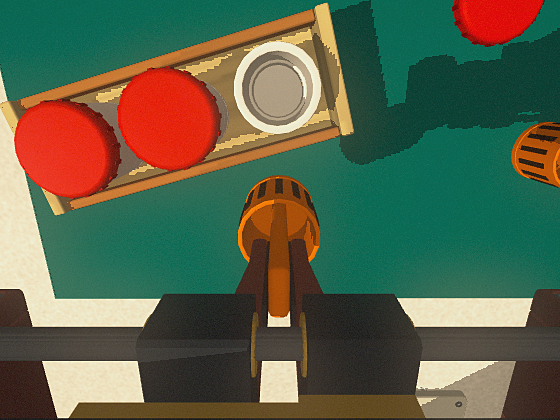

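The pot mouth is at (277,87). The held basket's foot edge is at about (280,177), and its rim spans columns 238–321. I'll measure both in this one view.

```bash
cat > m.py <<'E'
from h import *
s=sensors.get_obs();d=img("wrist");fr=d["frame"];T=s["ee_pos"];zf=T[2]-85.3
g=cv2.resize(fr[30:145,220:340],None,fx=4,fy=4,interpolation=cv2.INTER_CUBIC);gm=g.min(axis=2)
for th in (130,160,190):
    cn,_=cv2.findContours((gm>th).astype(np.uint8)*255,cv2.RETR_CCOMP,cv2.CHAIN_APPROX_NONE)
    for k in cn:
        if cv2.contourArea(k)>20000:
            k=cv2.convexHull(k)
            P=np.array([ray(d,220+(x+.5)/4-.5,30+(y+.5)/4-.5,103)[:2] for x,y in k[:,0]],np.float32)
            (x,y),ax,_=cv2.fitEllipse(P);print("pot",th,round(x,1),round(y,1),np.round(ax,1))
m=orange(fr,(3,120,60),(20,255,255));m[:170]=0;m[:,:225]=0;m[:,335:]=0;m[245:]=0
k=max(cv2.findContours(m,cv2.RETR_EXTERNAL,cv2.CHAIN_APPROX_NONE)[0],key=cv2.contourArea)[:,0]
# foot: upper arc; rim: side extremes
up=np.array([[u,k[k[:,0]==u][:,1].min()] for u in range(256,305)])
P=np.array([ray(d,u,v-.5,zf)[:2] for u,v in up])
from scipy.optimize import least_squares
r=least_squares(lambda c:np.hypot(*(P-c).T)-27,[T[0],T[1]]);print("foot centre",r.x.round(1),"rms",np.sqrt(np.mean(r.fun**2)).round(2))
# rim circle r=26 at zf+60: leftmost and rightmost
l=k[k[:,0]==k[:,0].min()].mean(0);q=k[k[:,0]==k[:,0].max()].mean(0)
print("rim l,r",ray(d,l[0]-.5,l[1],zf+60).round(1),ray(d,q[0]+.5,q[1],zf+60).round(1),"tcp",T.round(1))
E
python3 m.py
```

```text
pot 130 531.5 169.7 [38.7 39. ]
pot 130 532.9 170.1 [70.8 71.1]
pot 130 532.8 170.3 [57.1 57.7]
pot 160 532.9 170.1 [70.5 70.6]
pot 160 532.8 170.2 [57.9 58. ]
pot 190 532.9 170.2 [70.1 70.2]
pot 190 532.8 170.3 [58.5 58.6]
foot centre [442.5 168.8] rms 0.25
rim l,r [444.2 194.3 195.9] [443.8 143.4 195.9] tcp [443.4 168.9 221.2]
```

```bash
python3 -m handwheel '[[30,-1.4,0,0,0,0,1],[45,0,0,0,0,0,1],[15.3,0,10,0,0,0,1],[0,0,10,0,0,0,1],[0,0,6,0,0,0,1],[0,0,0,0,0,0,1],[0,0,0,0,0,0,1]]'; python3 -m handwheel '[[0,0,2,0,0,0,1],[0,0,2,0,0,0,1],[0,0,2,0,0,0,1],[0,0,0,0,0,0,1]]'
```

```text
t: 6.5
ee_pos: [532.8, 171.2, 195.5]
orientation: [-3.141, -0.0, -0.0]
ft_force: [0.2, 0.5, -0.6]
width: 10.2
grasp_force: 30.0
t: 7.0
ee_pos: [533.2, 171.0, 189.0]
orientation: [3.142, -0.0, -0.001]
ft_force: [0.4, 0.7, -1.2]
width: 9.7
grasp_force: 30.0
```

```bash
python3 -m handwheel '[[0.3,0.5,0,0,0,0,1],[0,0,1.5,0,0,0,1],[0,0,1.5,0,0,0,1],[0,0,1.5,0,0,0,1],[0,0,0,0,0,0,1]]'
python3 - <<'E'
from h import *
for n in("wrist","side"):
    d=img(n); u,v=proj(d,[533,170,103]).astype(int); c=d["frame"][max(0,v-55):v+55,max(0,u-70):u+70]
    cv2.imwrite(f"pics/{n}3.png",cv2.resize(c,None,fx=5,fy=5,interpolation=cv2.INTER_CUBIC)[:590])
s=sensors.get_obs();print(s["ee_pos"],s["ft_force"],s["moment"])
E
```

```text
t: 7.62
ee_pos: [533.5, 170.5, 184.5]
orientation: [3.142, -0.0, -0.0]
ft_force: [0.2, -1.4, -1.9]
width: 9.7
grasp_force: 30.0
[533.60454182 170.51841008 184.66007734] [ 0.23687707  0.86901498 -1.55992563] [0.05436201 0.02755916 0.01314121]
```

```bash
python3 -m handwheel '[[0,0,2,0,0,0,1],[0,0,3,0,0,0,1],[0,0,3,0,0,0,1],[0,0,0,0,0,0,1]]'; python3 -m handwheel '[[0,0,3,0,0,0,1],[0,0,3,0,0,0,1],[0,0,3,0,0,0,1],[0,0,3,0,0,0,1],[0,0,0,0,0,0,1]]'
```

```text
t: 8.22
ee_pos: [533.4, 170.4, 176.3]
orientation: [3.141, -0.0, -0.001]
ft_force: [0.3, 0.7, 0.1]
width: 9.9
grasp_force: 30.0
t: 8.85
ee_pos: [533.4, 170.4, 164.4]
orientation: [3.141, -0.0, -0.001]
ft_force: [0.7, -0.2, -1.2]
width: 9.8
grasp_force: 30.0
```

View pics/side3.png

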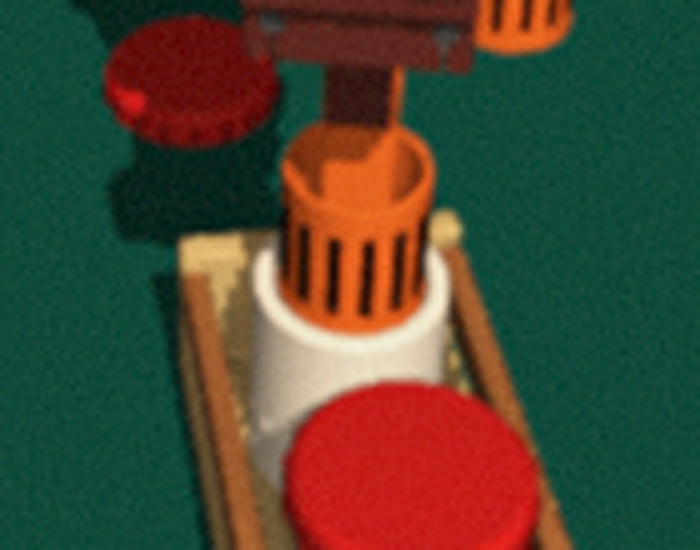

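The side view shows the foot inside the mouth, centred. I'll keep lowering it to the ledge, where the TCP should be at about 128.

```bash
python3 -m handwheel '[[0,0,4,0,0,0,1],[0,0,5,0,0,0,1],[0,0,5,0,0,0,1],[0,0,5,0,0,0,1],[0,0,5,0,0,0,1],[0,0,4,0,0,0,1],[0,0,3,0,0,0,1],[0,0,0,0,0,0,1]]'; python3 -m handwheel '[[0,0,1,0,0,0,1],[0,0,1,0,0,0,1],[0,0,1,0,0,0,1],[0,0,1,0,0,0,1],[0,0,0,0,0,0,1]]'
```

```text
t: 9.85
ee_pos: [533.5, 170.5, 133.4]
orientation: [3.141, -0.0, -0.001]
ft_force: [0.7, 0.6, -0.2]
width: 10.0
grasp_force: 30.0
t: 10.48
ee_pos: [533.6, 170.5, 129.7]
orientation: [3.142, -0.0, -0.0]
ft_force: [0.1, -0.5, -1.7]
width: 10.0
grasp_force: 30.0
```

```bash
python3 -m handwheel '[[0,0,0.7,0,0,0,1],[0,0,0.7,0,0,0,1],[0,0,0,0,0,0,1]]'; python3 -m handwheel '[[0,0,0.7,0,0,0,1],[0,0,0.7,0,0,0,1],[0,0,0,0,0,0,1]]'
```

```text
t: 10.85
ee_pos: [533.8, 170.5, 129.5]
orientation: [-3.142, 0.0, -0.001]
ft_force: [-3.8, -1.5, 11.5]
width: 10.2
grasp_force: 30.0
t: 11.22
ee_pos: [534.2, 170.5, 129.4]
orientation: [-3.141, 0.0, -0.002]
ft_force: [-7.1, -3.5, 22.7]
width: 9.7
grasp_force: 30.0
```

It touches at TCP 129.5, about 1 mm above the predicted ledge height, and the force rises, so it is on the ledge. I'll ease the preload, open part-way and retreat straight up.

```bash
python3 -m handwheel '[[0,0,-1.2,0,0,0,1],[0,0,-0.8,0,0,0,1],[0,0,0,0,0,0,1]]'; python3 -m handwheel '[[0,0,0,0,0,0,0.9],[0,0,0,0,0,0,0.8],[0,0,0,0,0,0,0.7],[0,0,0,0,0,0,0.6],[0,0,0,0,0,0,0.6],[0,0,0,0,0,0,0.6]]'; python3 -m handwheel '[[0,0,-10,0,0,0,0.6],[0,0,-30,0,0,0,0.6],[0,0,-40,0,0,0,0.6],[-20,0,-20,0,0,0,0.6],[-40,0,0,0,0,0,0.6],[-30,0,0,0,0,0,0.6],[0,0,0,0,0,0,0.6],[0,0,0,0,0,0,0.6]]'
python3 - <<'E'
from h import *
for n in("wrist","side","top"):
    d=img(n); u,v=proj(d,[533,170,103]).astype(int); h=60 if n=="wrist" else 45
    v0,u0=max(0,v-h),max(0,u-h); c=d["frame"][v0:v+h,u0:u+h]; print(n,u0,v0)
    o=cv2.resize(c,(390,390),interpolation=cv2.INTER_CUBIC); allv=np.hstack([allv,o]) if n!="wrist" else o
    if n=="side": cv2.imwrite("pics/fin.png",allv)
E
```

```text
t: 11.6
ee_pos: [534.0, 170.5, 129.5]
orientation: [-3.141, 0.0, -0.001]
ft_force: [-1.4, -1.2, 7.7]
width: 10.0
grasp_force: 30.0
t: 12.35
ee_pos: [533.6, 170.5, 128.8]
orientation: [3.142, -0.0, -0.0]
ft_force: [-1.0, 0.7, 0.9]
width: 35.3
grasp_force: 0.0
t: 13.35
ee_pos: [444.8, 170.8, 229.7]
orientation: [-3.141, 0.0, -0.003]
ft_force: [0.4, 0.1, 0.4]
width: 35.4
grasp_force: 0.0
wrist 219 31
side 270 238
top 134 201
```

View pics/fin.png

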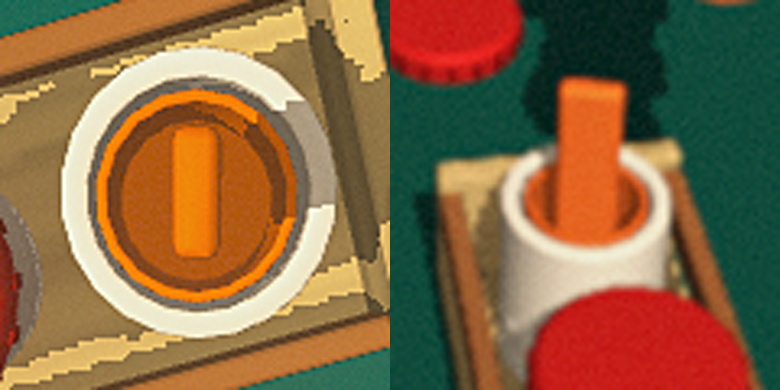

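The wrist crop shows the rim concentric in the mouth. The side crop shows the stalk upright, and the rim looks level with the pot's. I'll check stalk height and tilt by triangulation, and also check the other baskets.

Run:
```python
from h import *
w=img("wrist");s=img("side");t=img("top")
pw=np.array([219+195*120/390,31+191*120/390])-.35; ps=np.array([270+203*90/390,238+83*90/390])-.35
A=[];b=[]
for d,p in((w,pw),(s,ps)):
    R=np.array(d["R"]);c=-R.T@np.array(d["t"]).ravel();r=R.T@[(p[0]-d["cx"])/f(d),(p[1]-d["cy"])/f(d),1];r/=np.linalg.norm(r)
    M=np.eye(3)-np.outer(r,r);A.append(M);b.append(M@c)
print("stalk top",np.linalg.lstsq(np.vstack(A),np.hstack(b),rcond=None)[0].round(1),"wrist@165",ray(w,*pw,165).round(1))
# rim ellipse, wrist
g=cv2.resize(w["frame"][45:140,235:330],None,fx=4,fy=4,interpolation=cv2.INTER_CUBIC)
k=max(cv2.findContours(orange(g,(3,150,60),(20,255,255)),cv2.RETR_EXTERNAL,cv2.CHAIN_APPROX_NONE)[0],key=cv2.contourArea)
P=np.array([ray(w,235+(x+.5)/4-.5,45+(y+.5)/4-.5,103)[:2] for x,y in cv2.convexHull(k)[:,0]],np.float32);print("rim",cv2.fitEllipse(P))
for k in cv2.findContours(orange(t["frame"]),cv2.RETR_EXTERNAL,cv2.CHAIN_APPROX_NONE)[0]:
    if cv2.contourArea(k)>300: print(cv2.boundingRect(k))
```

```text
stalk top [533.1 170.5 166.6] wrist@165 [532.7 170.5 165. ]
rim ((532.6342163085938, 170.6666717529297), (51.992088317871094, 52.128562927246094), 4.250807762145996)
(310, 263, 32, 32)
(365, 255, 31, 28)
(434, 253, 25, 48)
(166, 234, 27, 27)
(70, 218, 129, 55)
(526, 148, 34, 93)
```

Rim diameter at z = 103 comes out at 52.0 mm, as expected. The stalk top is at about 165 mm, directly over the rim centre at (532.6,170.7), so the basket is level and seated. The other baskets and the pliers are where they were.

```bash
python3 -c "
from workcell import ctrl; print(ctrl.close_job())"
```

```text
the job is handed in; nothing more can be done
None
```

The small basket fits the open pot: it rests on the ledge with its rim level with the pot's rim, the other two baskets and the bystanders were not touched, and the job is handed in (no verdict was returned).

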